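# Clear the bench: hang the bur plates on the tool board

## Task

Clear this dental bench: hang every bur plate that is there on the sloping tool board, each on a screw of its own: pass the keyhole's wide opening over the screw head, lay the plate flat against the board, then slide it straight down until the screw is at the very end of the narrow slot, the plate hanging straight. One plate lies under the stack of three case boxes: draw it out from beneath past the two stop posts, without lifting boxes off or toppling the stack, which must stay standing neatly behind the posts. Put the green mould upright on top of the box stack, and leave the glass lamp where it is.

Things in the scene. Friction and masses are not known exactly. Their poses are not given: they have to be found in the camera images.
- plate_a: a bur plate, one of up to three alike, the one under the boxes. Grey enamelled metal, 190 long x 60 wide x 6 thick, 0.26 kg, with a keyhole near one end and a black rubber bur block on its front. Origin: centre of its flat back face; x along it to the keyhole end, y across, z out of the front (up at the start). Its last 62 mm lie under the boxes; drawn 70 mm or more along +x between the posts it is free, and the boxes settle 6 mm onto the bench
- plate_b: a bur plate, one of up to three alike, lying free, may be absent. Grey enamelled metal, 190 long x 60 wide x 6 thick, 0.26 kg, with a keyhole near one end and a black rubber bur block on its front. Origin: centre of its flat back face; x along it to the keyhole end, y across, z out of the front (up at the start). It starts flat on the bench, keyhole end away from the robot.
- plate_c: a bur plate, one of up to three alike, lying free, may be absent. Grey enamelled metal, 190 long x 60 wide x 6 thick, 0.26 kg, with a keyhole near one end and a black rubber bur block on its front. Origin: centre of its flat back face; x along it to the keyhole end, y across, z out of the front (up at the start). It starts flat on the bench, keyhole end away from the robot.
- board: the fixed tool board: a light wood panel 330 wide sloping at 45 degrees, 300 long up the slope, with three steel screws. Origin: middle of its foot, at bench height; x level, pointing away from the robot under the slope, y to the left, z up. The front face rises from the origin's y line along (1, 0, 1) and faces (-1, 0, 1).
- stops: two fixed steel stop posts 60 high, 12 wide, 10 thick, 76 mm clear between them. Origin: midway between them at bench height; x is the direction in which plate_a is drawn out; the boxes stand on the -x side, against the posts.
- screw0 (a point): where the left screw (seen from the robot) leaves the board's face, 205 mm up the slope, 100 mm from the next. The screw stands square to the face: shank 8 diameter, then a head 18 diameter and 5 thick whose underside is 10 mm off the face. Its axes are those of the board.
- screw1 (a point): where the middle screw (seen from the robot) leaves the board's face, 205 mm up the slope, 100 mm from the next. The screw stands square to the face: shank 8 diameter, then a head 18 diameter and 5 thick whose underside is 10 mm off the face. Its axes are those of the board.
- screw2 (a point): where the right screw (seen from the robot) leaves the board's face, 205 mm up the slope, 100 mm from the next. The screw stands square to the face: shank 8 diameter, then a head 18 diameter and 5 thick whose underside is 10 mm off the face. Its axes are those of the board.
- plate_a_block (a point): centre of the bur block of plate_a, the part to hold, at x = +8, y = 0, z = +21 in the plate's frame. The block is 34 long (x) and 24 wide (y, the width to grip), from z = 6 to 36, with fine bur shanks up to z = 45. Axes as the plate's.
- plate_a_seat (a point): point of plate_a at x = +78, y = 0, z = 0 in its frame, where the screw's axis passes when the plate is fully home: it then meets the screw's point on the board. The keyhole: a round-ish opening 28 wide from x = +32 to +60 (centre +46), then a slot 12 wide with a bevelled mouth, on to its closed end at x = +82. Axes as the plate's.
- plate_b_block (a point): centre of the bur block of plate_b, the part to hold, at x = +8, y = 0, z = +21 in the plate's frame. The block is 34 long (x) and 24 wide (y, the width to grip), from z = 6 to 36, with fine bur shanks up to z = 45. Axes as the plate's.
- plate_b_seat (a point): point of plate_b at x = +78, y = 0, z = 0 in its frame, where the screw's axis passes when the plate is fully home: it then meets the screw's point on the board. The keyhole: a round-ish opening 28 wide from x = +32 to +60 (centre +46), then a slot 12 wide with a bevelled mouth, on to its closed end at x = +82. Axes as the plate's.
- plate_c_block (a point): centre of the bur block of plate_c, the part to hold, at x = +8, y = 0, z = +21 in the plate's frame. The block is 34 long (x) and 24 wide (y, the width to grip), from z = 6 to 36, with fine bur shanks up to z = 45. Axes as the plate's.
- plate_c_seat (a point): point of plate_c at x = +78, y = 0, z = 0 in its frame, where the screw's axis passes when the plate is fully home: it then meets the screw's point on the board. The keyhole: a round-ish opening 28 wide from x = +32 to +60 (centre +46), then a slot 12 wide with a bevelled mouth, on to its closed end at x = +82. Axes as the plate's.
- box0: the bottom one of three stacked white case boxes, 80 (x) x 110 (y) x 24 high, 0.2 kg each. Origin: centre of its underside, z up.
- box1: the middle one of three stacked white case boxes, 80 (x) x 110 (y) x 24 high, 0.2 kg each. Origin: centre of its underside, z up.
- box2: the top one of three stacked white case boxes, 80 (x) x 110 (y) x 24 high, 0.2 kg each. Origin: centre of its underside, z up.
- lamp: bystander: a squat glass alcohol lamp with a steel collar, 72 diameter, 86 high. Origin: centre of its underside, z up.
- mould: a green silicone mould: a slab 100 (x) x 70 (y) x 30 high with a ridge 60 (x) x 20 (y) on its middle, from z = 30 to 60, to hold it by; 0.25 kg. Origin: centre of its underside, z up.
Not all that is in view belongs to the job. Leave any blue look-alike of the plate_c alone. Leave any orange look-alike of the mould alone.

How it is judged:
On the way:
1. the bottom plate is drawn clear of the stack, which still stands (distance between plate_a and stops above 0.092 m and angle between each of box0, box1, box2's own z axis and vertical below 0.3 rad), for 0.2 s.
At the end, for the whole second after the job is handed in: Each plate present is at rest on its own screw: seat point within 8 mm of the screw's point, flat on the board within 0.11 rad, straight within 0.15 rad; boxes level on each other by the posts (0.12 rad, 30 mm; 100 mm); mould upright on top within 30 mm; lamp within 30 mm ((distance between plate_a_seat and screw0 below 0.008 m or distance between plate_a_seat and screw1 below 0.008 m or distance between plate_a_seat and screw2 below 0.008 m) and angle between plate_a's own z axis and vertical between 0.67 and 0.9 rad and angle between the y axis of each of plate_a, plate_b, plate_c and the y axis of board, either way round below 0.15 rad and linear speed of each of plate_a, plate_b, plate_c, box0, box1, box2, mould below 0.02 m/s and (distance between plate_b_seat and screw0 below 0.008 m or distance between plate_b_seat and screw1 below 0.008 m or distance between plate_b_seat and screw2 below 0.008 m) and angle between plate_b's own z axis and vertical between 0.67 and 0.9 rad and (distance between plate_c_seat and screw0 below 0.008 m or distance between plate_c_seat and screw1 below 0.008 m or distance between plate_c_seat and screw2 below 0.008 m) and angle between plate_c's own z axis and vertical between 0.67 and 0.9 rad and angle between each of box0, box1, box2, mould's own z axis and vertical below 0.12 rad and horizontal distance between each of box0, box1, box2 and stops below 0.1 m and horizontal distance between box0 and box1 below 0.03 m and horizontal distance between each of box0, mould and box2 below 0.03 m and height (world z) of box0 below 0.005 m and height (world z) of box1 above 0.018 m and height (world z) of box2 above 0.042 m and distance of lamp from where it was at the start of the episode below 0.03 m and angle between lamp's own z axis and vertical below 0.2 rad and height (world z) of mould between 0.066 and 0.08 m and distance between plate_a_seat and plate_b_seat above 0.05 m and distance between each of plate_a_seat, plate_b_seat and plate_c_seat above 0.05 m); the robot touches nothing.
It fails at once if a case box is lifted or toppled (height (world z) of box0 above 0.026 m or height (world z) of box1 above 0.05 m or height (world z) of box2 above 0.074 m or angle between any of box0, box1, box2's own z axis and vertical above 0.5 rad).
It fails at once if the lamp is pushed aside or tipped over (distance of lamp from where it was at the start of the episode above 0.03 m or angle between lamp's own z axis and vertical above 0.5 rad).
Of plate_b, plate_c only 1 to 2 are there at a start; the rules pass over those that are not, and their reading is None.
At some moment in a run one of plate_b, plate_c may be knocked a few centimetres aside while the robot is not near it.
Once in a run the grip may slacken for a moment while it holds something.
It also fails if it takes over 210 s, if anything falls off the work surface, if the arm or the gripper's body presses on something with over 40 N, if the wrist force passes 120 N, or if a joint passes its speed limit or range.

## Robot

A 6-joint arm with a two-finger parallel gripper is mounted at the origin on the work surface. World frame = base frame: x ahead of the robot, y to its left, z up, the work surface at z = 0. Lengths are in m, angles in rad, forces in N, time in s.
With the tool pointing down it reaches from about 0.35 to 0.975 m from the base axis. Payload 4.9 kg.
Tool frame: the origin (TCP) lies at the very end of the fingers, on their centre line; the grasp point (between the pads) lies 19 mm behind it; z points along the fingers, y is the line along which they close (so a half turn about z gives the same grasp; the last joint's range is limited). The gripper opens to 85 mm and grips with 20 to 120 N. Pads are 22 mm wide; open, the fingers measure 114 mm over their backs; the gripper's body (76 mm by 85 mm) begins 54 mm behind the grasp point. The pads swing forward as they close: fully open they stand 13 mm farther back than shut.
Start: joints at [-1.223, 0.053, 1.613, -0, 1.476, -0.119], TCP at [0.281, -0.558, 0.231] pointing down, gripper open.
Joint ranges: [-3.01, 3.01], [-1.01, 2.22], [0.06, 2.58], [-1.02, 4.17], [0.09, 2.62], [-3.14, 3.14]. Speed limits (rad/s): [2.57, 2.57, 3.14, 3.14, 3.14, 3.14].

## Interface

Orientations are given as a rotation vector (axis times angle).
In Python, from station import * gives the robot as it stands.
- The arm moves only by the shell command python3 -m crank 'ROWS' [OPENING] [FORCE]. ROWS is JSON, a list of rows, each an object with "offset": the shift along the tool's x, y, z in m, a list of three; "twist": the turn, a rotation vector about the tool's x, y, z in degrees, a list of three. In form: [{"offset": [x, y, z], "twist": [rx, ry, rz]}, ...]. A call has 1 to 20 rows; each row is the pose to reach, as a shift and turn from the pose commanded when the call began, along the tool's axes at that moment; what a row does not reach only later rows make up. A row lasts 1/8 s, in which the tool goes at most 62.5 mm and 10.7 degrees, less where a joint would pass 70% of its speed; a pose out of reach is approached as far as the arm can. A call with a gripper value outside its range is refused whole. OPENING is the opening, from 0 (shut) to 1 (fully open), set as the call begins (- or left out, the last holds). The fingers move at their own pace and stop on an object; FORCE is the grip in N (left out, the last holds). Time passes only in rows, so rows that repeat a pose let the fingers close. It gives the time, the measured TCP pose, the force, the opening and the grip force at its end, in the units of the state.
- get_obs(): the state, without advancing time (a new reading comes with each control period).
- get_image(name): name is "side" or "top" or "wrist"; returns the picture (384x512x3 uint8, red, green, blue); there is no depth.
- get_calibration(name): a dict with "intrinsics" (3x3 intrinsics, pixels), "k1" (the pictures are not rectified: a ray, as slopes to the right and down, at radius r is drawn at 1 + k1 r^2 times it, then the intrinsics apply), "world_from_camera" (4x4, takes a point from camera to world coordinates); the wrist camera has in their place "tool_from_camera" (4x4, takes a point from camera to tool coordinates, whose origin is the TCP and whose axes are the flange's). Camera axes: x right, y up, looking along -z (the intrinsics and any distortion apply to the point x, -y, -z); pixel columns grow to the right and rows downward; lengths in m; the calibration is good to about 2 mm. A picture is of the moment at which its call begins: read the wrist's pose just before it. get_calibration takes no time and is no camera call.
- finish_job(): hands the job in; it is judged then, once.
Trained networks look in the newest picture that a camera, given by its name, has taken for a name from the list of things; names that differ only in an ending like _2 or _b are one class to them, and where a whole thing is asked for, a point or a joint stands for the part that bears it (a point fixed in the world has none). Each returns a list of dicts, best first, with "confidence" (0 to 1); they miss things now and then, are a little off and sometimes report something else, mostly with a low value. They report only what shows in the picture. A call takes as long as a camera call. They do not tell look-alikes from the thing itself.
- cut_out(query, camera): "region" (384x512 bool, what is visible of it) and "rect" ([centre column, centre row, width, height] in pixels, round what is visible of it).
The state is a dict: "t": time; "q": joint angles; "dq": joint speeds; "effort": joint torques, N m; "tool_pos": TCP position; "tool_rot": TCP orientation; "contact_force": force on the tool from outside, world axes, zero at the start; "wrist_torque": the same for the moment, N m; "opening": finger opening in m; "grip_force": force on a finger pad.
Only numpy, scipy, OpenCV 4.12 (cv2) and the standard library are available. Lean on these libraries where they do the work, as an engineer would, in place of code of your own. Each camera call takes 0.05 s, during which the arm holds its last target. There are 200 camera calls.

## Working session

There is one attempt and no reset: what is moved stays moved. The work goes in short steps, Python scripts to look and compute and a shell command to move; the robot and the scene stay as the last step left them, time stands still between calls to the robot, and variables do not carry over. Pictures are saved under pics/ and viewed, at most 14 in all, crops included, and the job is handed in when it is done.

```bash
ls; mkdir -p pics
cat > h.py <<'E'
import numpy as np, cv2
from station import *
from scipy.spatial.transform import Rotation as R
def cam(name):
    c=get_calibration(name)
    if 'world_from_camera' in c: T=np.array(c['world_from_camera'])
    else:
        o=get_obs(); W=np.eye(4); W[:3,:3]=R.from_rotvec(o['tool_rot']).as_matrix(); W[:3,3]=o['tool_pos']; T=W@np.array(c['tool_from_camera'])
    return np.array(c['intrinsics']),c['k1'],T
def ray(C,px):
    K,k1,T=C; px=np.atleast_2d(np.float64(px))
    n=cv2.undistortPoints(px[:,None],K,np.array([k1,0,0,0,0.]))[:,0]
    d=np.c_[n[:,0],-n[:,1],-np.ones(len(n))]@T[:3,:3].T
    return T[:3,3],d
def onplane(C,px,z=0.,n=(0,0,1),p=None):
    o,d=ray(C,px); n=np.array(n,float); p=np.array([0,0,z]) if p is None else np.array(p)
    return o+d*(((p-o)@n)/(d@n))[:,None]
def proj(C,P):
    K,k1,T=C; P=np.atleast_2d(P); c=(P-T[:3,3])@T[:3,:3]
    return cv2.projectPoints(np.c_[c[:,0],-c[:,1],-c[:,2]],np.zeros(3),np.zeros(3),K,np.array([k1,0,0,0,0.]))[0][:,0]
def delta(pos,Rm):
    "offset/twist(deg) from the current measured pose"
    o=get_obs(); A=R.from_rotvec(o['tool_rot'])
    return A.inv().apply(np.array(pos)-o['tool_pos']).round(4), np.degrees((A.inv()*R.from_matrix(Rm)).as_rotvec()).round(2)
def save(im,n): cv2.imwrite('pics/'+n,im[...,::-1])
E
cat > a.py <<'E'
from h import *
for n in('top','side'):
    im=get_image(n); save(im,n+'0.png'); np.save(n+'.npy',im)
    C=cam(n); print(n,C[2].round(3).tolist(),C[0][0,0].round(1),C[1])
    for q in('plate_a','box2','mould','lamp','board','stops','screw1','plate_a_block'):
        for r in cut_out(q,n): print(q,round(r['confidence'],2),np.round(r['rect'],0))
ims=np.hstack([np.load(n+'.npy') for n in('top','side')])
save(cv2.resize(ims,(800,300),interpolation=cv2.INTER_AREA),'both0.png')
o=get_obs(); print(o)
print(get_calibration('wrist'))
E
python3 a.py
```

```text
pics
top [[0.006, 0.992, -0.125, 0.424], [-1.0, 0.005, -0.012, -0.057], [-0.011, 0.125, 0.992, 1.333], [0.0, 0.0, 0.0, 1.0]] 439.6 -0.16886182908346092
plate_a 0.8 [321. 213.  33.  65.]
plate_a 0.78 [275. 200.  26.  62.]
plate_a 0.77 [277. 280.  64.  31.]
plate_a 0.75 [384. 236.  38.  40.]
box2 0.78 [365. 264.  45.  46.]
mould 0.77 [362. 200.  27.  34.]
mould 0.71 [238. 109.  40.  35.]
mould 0.69 [405. 164.  31.  28.]
mould 0.27 [152. 182. 146. 126.]
lamp 0.66 [291. 138.  22.  25.]
board 0.65 [153. 182. 145. 124.]
board 0.56 [274. 200.  26.  63.]
stops 0.52 [373. 247.  28.  26.]
screw1 0.93 [153. 183. 147. 126.]
plate_a_block 0.62 [382. 238.  37.  38.]
side [[0.977, 0.098, -0.187, 0.358], [-0.211, 0.477, -0.853, -1.08], [0.006, 0.873, 0.487, 0.706], [0.0, 0.0, 0.0, 1.0]] 449.0 -0.1674455006952243
plate_a 0.97 [232. 325.  65.  37.]
plate_a 0.94 [247. 262.  79.  23.]
plate_a 0.64 [250. 231.  71.  25.]
plate_a 0.61 [164. 247.  38.  46.]
box2 0.9 [186. 290.  57.  49.]
box2 0.88 [185. 306.  55.  41.]
box2 0.66 [186. 311.  56.  31.]
box2 0.65 [252. 233.  71.  20.]
mould 0.94 [330. 196.  36
[... 878 characters left out ...]
.56429088, -0.49264029]), 'wrist_torque': array([-0.05987145, -0.03772456, -0.01830857]), 'grip_force': 0.0, 'opening': 0.08530102489399986}
{'intrinsics': array([[333.62007544,   0.        , 252.39329291],
       [  0.        , 333.62007544, 194.66935212],
       [  0.        ,   0.        ,   1.        ]]), 'k1': -0.03145677036886979, 'tool_from_camera': array([[-9.95806078e-04,  9.56412715e-01,  2.92016656e-01,
         7.51086805e-02],
       [ 9.99999174e-01,  1.18983777e-03, -4.86858257e-04,
         1.92111463e-04],
       [-8.13089876e-04,  2.92015930e-01, -9.56413109e-01,
        -1.43062998e-01],
       [ 0.00000000e+00,  0.00000000e+00,  0.00000000e+00,
         1.00000000e+00]])}
```

View pics/top0.png

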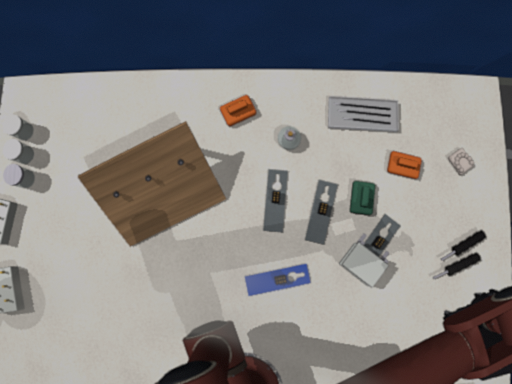

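View pics/side0.png

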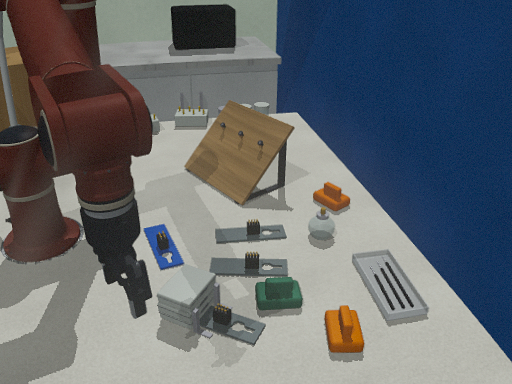

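Top view shows three grey plates: (275,200), (322,212), and one under the white stack at (382,236). The blue plate at (278,280) and the orange moulds at (238,109) and (405,164) are decoys. The green mould at (363,197) fits the task, the lamp is at (291,138), and the board is at (153,182) with its screws near (116,194), (148,178) and (181,162).

```bash
cat > b.py <<'E'
from h import *
from scipy.optimize import least_squares
Ct,Cs=cam('top'),cam('side'); T,S=np.load('top.npy'),np.load('side.npy')
def rect(C,m,z):
    c=max(cv2.findContours(m.astype(np.uint8),cv2.RETR_EXTERNAL,cv2.CHAIN_APPROX_NONE)[0],key=cv2.contourArea)[:,0]
    P=onplane(C,c,z)[:,:2]; (cx,cy),(w,h),a=cv2.minAreaRect((P*1000).astype(np.float32))
    if h>w: w,h,a=h,w,a+90
    return np.round([cx,cy,w,h,(a+90)%180-90],1)
for q,z in(('plate_a',.006),('mould',.03),('box2',.078),('lamp',.04)):
    for r in cut_out(q,'top'):
        if r['confidence']>.6: print(q,r['rect'][:2],'c,w,h,ang mm/deg',rect(Ct,r['region'],z), 'rgb',T[r['region']].mean(0).round())
# screws: dark blobs
def blobs(im,box):
    x0,y0,x1,y1=box; g=cv2.cvtColor(im,cv2.COLOR_RGB2GRAY)[y0:y1,x0:x1]
    n,l,s,c=cv2.connectedComponentsWithStats((g<55).astype(np.uint8))
    return [(c[i]+[x0,y0]).round(1).tolist()+[int(s[i,4])] for i in range(1,n) if 4<s[i,4]<90]
bt,bs=blobs(T,(100,150,200,210)),blobs(S,(210,110,275,155)); print(bt,bs)
a=cv2.resize(T[110:255,70:240],None,fx=2.3,fy=2.3,interpolation=2); b=cv2.resize(S[92:208,178:302],None,fx=3,fy=3,interpolation=2)
h=max(a.shape[0],b.shape[0]); p=lambda i:np.vstack([i,np.zeros((h-i.shape[0],i.shape[1],3),np.uint8)])
save(np.hstack([p(a),p(b)]),'board.png')
E
python3 b.py
```

```text
plate_a [321.2, 212.7] c,w,h,ang mm/deg [ 542.8 -229.2  193.1   62.6  -14.4] rgb [82. 85. 85.]
plate_a [274.6, 199.6] c,w,h,ang mm/deg [575.2 -90.  190.6  60.4  -4.9] rgb [85. 89. 89.]
plate_a [277.3, 280.5] c,w,h,ang mm/deg [336.9 -95.8 187.8  60.7 -78.5] rgb [ 80.  92. 139.]
plate_a [383.8, 235.7] c,w,h,ang mm/deg [ 470.5 -414.4  120.9   64.2  -38.4] rgb [76. 78. 78.]
mould [361.8, 199.5] c,w,h,ang mm/deg [ 582.3 -349.9  102.2   71.6   -6.9] rgb [47. 75. 62.]
mould [237.8, 109.3] c,w,h,ang mm/deg [850.5  28.2  98.6  72.5 -64.5] rgb [149.  77.  37.]
mould [404.6, 164.4] c,w,h,ang mm/deg [ 682.7 -485.1  103.3   73.6   78.1] rgb [156.  82.  42.]
box2 [365.0, 263.6] c,w,h,ang mm/deg [ 383.2 -344.2  109.6   82.5   51.6] rgb [161. 163. 159.]
lamp [290.7, 138.5] c,w,h,ang mm/deg [ 760.1 -131.8   69.7   68.5  -89.7] rgb [122. 124. 121.]
[[180.2, 161.3, 14], [148.1, 177.0, 14], [116.1, 193.4, 16]] []
```

View pics/board.png

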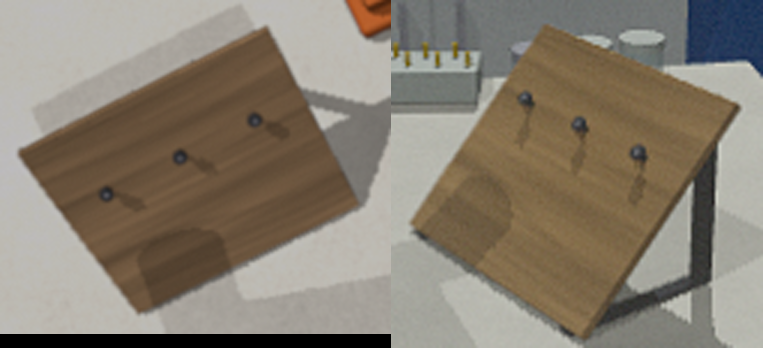

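```bash
cat > c.py <<'E'
from h import *
from scipy.optimize import least_squares
Ct,Cs=cam('top'),cam('side'); s=.5**.5
loc=[[.205*s-.015*s,y,.205*s+.015*s] for y in(.1,0,-.1)]
cor=[[.3*s,.165,.3*s],[.3*s,-.165,.3*s],[0,-.165,0],[0,.165,0]]
ts=[[116.1,193.4],[148.1,177],[180.2,161.3]]; ss=[[223,125],[240.3,133.3],[260.3,142.7]]
tc=[[78.7,176.1],[186,122.2],[225.7,198.7],[131.3,246.1]]
def W(p,L): return R.from_rotvec([0,0,p[2]]).apply(L)+[p[0],p[1],0]
def f(p): return np.r_[proj(Ct,W(p,loc))-ts,proj(Cs,W(p,loc))-ss,.4*(proj(Ct,W(p,cor))-tc)].ravel()
r=least_squares(f,[.55,.2,-.4]); print(r.x,r.fun.reshape(-1,2).round(1).tolist())
print('screws',W(r.x,[[.205*s,y,.205*s] for y in(.1,0,-.1)]).round(4).tolist())
np.save('board.npy',r.x)
E
python3 c.py
```

```text
[0.49740565 0.20275396 0.4665088 ] [[-0.0, 0.5], [0.0, 0.9], [0.4, 0.5], [0.6, -1.3], [1.2, -1.1], [0.9, -1.0], [-0.7, 0.0], [0.2, -0.4], [0.8, 1.0], [0.1, 1.0]]
screws [[0.5819, 0.3573, 0.145], [0.6269, 0.268, 0.145], [0.6719, 0.1786, 0.145]]
```

```bash
cat > d.py <<'E'
"d.py px py yawdeg along z : delta to have tool above plate point 'along' (m), TCP at z, pointing down, tool x = plate x"
import sys; from h import *
x,y,a,l,z=map(float,sys.argv[1:6]); a=np.radians(a); c,s=np.cos(a),np.sin(a)
print(*delta([x+l*c,y+l*s,z],np.array([[c,s,0],[s,-c,0],[0,0,-1]])))
E
cat > w.py <<'E'
"w.py query z name [short]: wrist look; rect of each find on plane z"
import sys; from h import *
q,z,n=sys.argv[1],float(sys.argv[2]),sys.argv[3]
C=cam('wrist'); im=get_image('wrist'); save(im,n+'.png')
for r in cut_out(q,'wrist'):
    if r['confidence']<.4: continue
    c=max(cv2.findContours(r['region'].astype(np.uint8),0,1)[0],key=cv2.contourArea)[:,0]
    P=onplane(C,c,z)[:,:2]; (cx,cy),(w,h),a=cv2.minAreaRect((P*1000).astype(np.float32))
    if h>w: w,h,a=h,w,a+90
    print(q,round(r['confidence'],2),np.round(r['rect']),'c,w,h,ang',np.round([cx,cy,w,h,(a+90)%180-90],1),im[r['region']].mean(0).round())
E
python3 d.py .5752 -.09 -4.9 .008 .2
```

```text
[ 0.4799 -0.2815  0.0313] [-0.   -0.   31.65]
```

```bash
python3 -m crank '[{"offset":[0.48,-0.2815,0.031],"twist":[0,0,31.65]},{"offset":[0.48,-0.2815,0.031],"twist":[0,0,31.65]},{"offset":[0.48,-0.2815,0.031],"twist":[0,0,31.65]},{"offset":[0.48,-0.2815,0.031],"twist":[0,0,31.65]},{"offset":[0.48,-0.2815,0.031],"twist":[0,0,31.65]},{"offset":[0.48,-0.2815,0.031],"twist":[0,0,31.65]},{"offset":[0.48,-0.2815,0.031],"twist":[0,0,31.65]},{"offset":[0.48,-0.2815,0.031],"twist":[0,0,31.65]},{"offset":[0.48,-0.2815,0.031],"twist":[0,0,31.65]},{"offset":[0.48,-0.2815,0.031],"twist":[0,0,31.65]},{"offset":[0.48,-0.2815,0.031],"twist":[0,0,31.65]},{"offset":[0.48,-0.2815,0.031],"twist":[0,0,31.65]},{"offset":[0.48,-0.2815,0.031],"twist":[0,0,31.65]},{"offset":[0.48,-0.2815,0.031],"twist":[0,0,31.65]}]' 0.6 80; python3 w.py plate_b 0.006 w1; python3 w.py plate_b_block 0.03 w1b
```

```text
t: 2.85
tool_pos: [0.583, -0.0915, 0.2004]
tool_rot: [3.139, -0.137, 0.0]
contact_force: [-0.6, 0.5, -0.3]
opening: 0.0512
grip_force: 0.0
plate_b 0.95 [390. 191.  99. 176.] c,w,h,ang [ 540.2 -229.1  190.3   63.3  -13.1] [89. 93. 94.]
plate_b 0.91 [267. 346. 108.  38.] c,w,h,ang [353.4 -90.6 137.6  35.4 -78.2] [ 48.  70. 123.]
plate_b 0.81 [252. 171.  61. 176.] c,w,h,ang [573.5 -90.4 190.4  62.   -4.9] [95. 99. 99.]
plate_b 0.68 [502. 262.  21.  43.] c,w,h,ang [ 445.2 -367.    54.5   24.6    8.5] [60. 63. 64.]
plate_b_block 0.72 [254. 172.  60. 181.] c,w,h,ang [579.6 -91.  177.   56.3  -4.6] [94. 98. 99.]
```

View pics/w1.png

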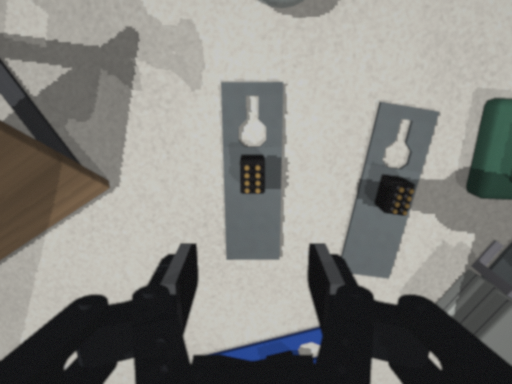

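The wrist view shows the free plate at (253,170) with its keyhole up-image, and its block centre lies straight under the tool. The second plate is at (390,190).

```bash
python3 -m crank '[{"offset":[-0.0015,0,0.06],"twist":[0,0,0]},{"offset":[-0.0015,0,0.12],"twist":[0,0,0]},{"offset":[-0.0015,0,0.16],"twist":[0,0,0]},{"offset":[-0.0015,0,0.18],"twist":[0,0,0]},{"offset":[-0.0015,0,0.1905],"twist":[0,0,0]},{"offset":[-0.0015,0,0.1905],"twist":[0,0,0]},{"offset":[-0.0015,0,0.1905],"twist":[0,0,0]}]'; python3 -m crank '[{"offset":[0,0,0],"twist":[0,0,0]},{"offset":[0,0,0],"twist":[0,0,0]},{"offset":[0,0,0],"twist":[0,0,0]},{"offset":[0,0,0],"twist":[0,0,0]},{"offset":[0,0,0],"twist":[0,0,0]},{"offset":[0,0,0],"twist":[0,0,0]}]' 0 90;  python3 -m crank '[{"offset":[0,0,-0.02],"twist":[0,0,0]},{"offset":[0,0,-0.06],"twist":[0,0,0]},{"offset":[0,0,-0.12],"twist":[0,0,0]},{"offset":[0,0,-0.18],"twist":[0,0,0]},{"offset":[0,0,-0.2],"twist":[0,0,0]},{"offset":[0,0,-0.2],"twist":[0,0,0]}]'; python3 w.py plate_b 0.196 w2
```

```text
t: 3.92
tool_pos: [0.5833, -0.091, 0.0118]
tool_rot: [3.138, -0.134, 0.005]
contact_force: [0.3, -0.7, 0.4]
opening: 0.0512
grip_force: 0.0
t: 4.68
tool_pos: [0.5828, -0.091, 0.0113]
tool_rot: [3.138, -0.134, 0.003]
contact_force: [-0.7, -0.2, 5.5]
opening: 0.0226
grip_force: 89.8
t: 5.42
tool_pos: [0.5822, -0.0907, 0.2111]
tool_rot: [3.138, -0.134, 0.004]
contact_force: [-0.2, -0.1, -3.2]
opening: 0.0224
grip_force: 88.9
plate_b 0.83 [499. 264.  26.  62.] c,w,h,ang [ 560.3 -221.3   31.5   14.8    8.4] [72. 76. 77.]
plate_b 0.83 [385. 187.  96. 168.] c,w,h,ang [ 603.8 -157.    86.5   28.7  -13.5] [86. 90. 90.]
plate_b 0.73 [252. 213. 146. 291.] c,w,h,ang [588.1 -91.5 163.   65.   -4.5] [103. 107. 108.]
```

View pics/w2.png

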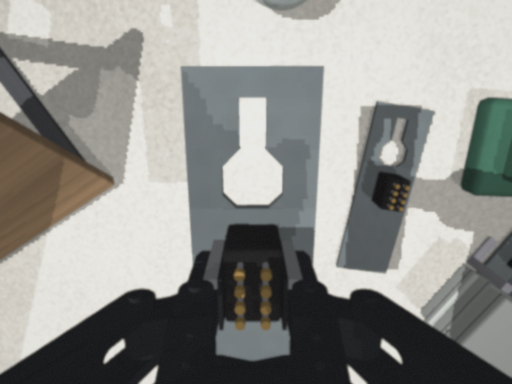

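```bash
cat > k.py <<'E'
"k.py zfront  col,row ... : pixel -> tool frame on plane tool z"
import sys; from h import *
c=get_calibration('wrist'); C=(np.array(c['intrinsics']),c['k1'],np.array(c['tool_from_camera']))
px=[list(map(float,a.split(','))) for a in sys.argv[2:]]
print((onplane(C,px,float(sys.argv[1]))*1000).round(1).tolist())
E
python3 k.py 0.0053 182,67 323,67 252.5,97 252.5,206 224,177 283,177
```

```text
[[85.8, -29.5, 5.3], [85.7, 29.6, 5.3], [73.6, 0.0, 5.3], [24.3, 0.0, 5.3], [38.4, -13.0, 5.3], [38.3, 14.0, 5.3]]
```

The plate is held square: keyhole opening centre at about (253,177) px, its slot toward the top and its front edge at row 67. In the tool frame, plate x = tool x + 8.4 mm.

```bash
cat > g.py <<'E'
"g.py screw xt h zb [dy]: delta to put tool point x=xt over screw with back face (tool z=zb) h off the board; m"
import sys; from h import *
i=int(sys.argv[1]); xt,h,zb=map(float,sys.argv[2:5]); dy=float(sys.argv[5]) if len(sys.argv)>5 else 0
b=np.load('board.npy'); c,s=np.cos(b[2]),np.sin(b[2]); q=.5**.5
u=np.array([c,s,1])*q; n=np.array([-c,-s,1])*q; y=np.cross(-n,u)
S=np.array([b[0],b[1],0])+.205*u+np.array([-s,c,0])*(.1-.1*i)
M=np.c_[u,y,-n]; p=S+n*(h+zb)-u*xt+y*dy
print('pos',p.round(4),'delta',*delta(p,M))
E
python3 g.py 0 .0376 .05 .0113
python3 - <<'E'
from h import *
b=np.load('board.npy');c,s=np.cos(b[2]),np.sin(b[2]);q=.5**.5
u=np.array([c,s,1])*q; n=np.array([-c,-s,1])*q
print(delta([.45,.05,.36],np.c_[u,np.cross(-n,u),-n]))
E
```

```text
pos [0.5194 0.3258 0.1617] delta [-0.0959 -0.4092  0.0459] [ 12.3   44.07 -30.04]
(array([-0.1424, -0.1286, -0.1524]), array([ 12.3 ,  44.07, -30.04]))
```

```bash
python3 -m crank '[{"offset":[-0.142,-0.129,-0.152],"twist":[12.3,44.07,-30.04]},{"offset":[-0.142,-0.129,-0.152],"twist":[12.3,44.07,-30.04]},{"offset":[-0.142,-0.129,-0.152],"twist":[12.3,44.07,-30.04]},{"offset":[-0.142,-0.129,-0.152],"twist":[12.3,44.07,-30.04]},{"offset":[-0.142,-0.129,-0.152],"twist":[12.3,44.07,-30.04]},{"offset":[-0.142,-0.129,-0.152],"twist":[12.3,44.07,-30.04]},{"offset":[-0.142,-0.129,-0.152],"twist":[12.3,44.07,-30.04]},{"offset":[-0.142,-0.129,-0.152],"twist":[12.3,44.07,-30.04]},{"offset":[-0.142,-0.129,-0.152],"twist":[12.3,44.07,-30.04]},{"offset":[-0.142,-0.129,-0.152],"twist":[12.3,44.07,-30.04]}]'; python3 g.py 0 .0376 .05 .0113
```

```text
t: 6.78
tool_pos: [0.4515, 0.0503, 0.3619]
tool_rot: [-2.674, -0.638, -1.113]
contact_force: [0.7, 0.1, -2.7]
opening: 0.0226
grip_force: 89.1
pos [0.5194 0.3258 0.1617] delta [-0.0113 -0.216   0.2717] [ 0.08 -0.16  0.14]
```

```bash
python3 -m crank '[{"offset":[-0.003,-0.054,0.03],"twist":[0,0,0]},{"offset":[-0.005,-0.1,0.06],"twist":[0,0,0]},{"offset":[-0.008,-0.15,0.1],"twist":[0,0,0]},{"offset":[-0.01,-0.2,0.14],"twist":[0,0,0]},{"offset":[-0.0113,-0.216,0.18],"twist":[0,0,0]},{"offset":[-0.0113,-0.216,0.23],"twist":[0,0,0]},{"offset":[-0.0113,-0.216,0.26],"twist":[0,0,0]},{"offset":[-0.0113,-0.216,0.272],"twist":[0,0,0]},{"offset":[-0.0113,-0.216,0.272],"twist":[0,0,0]},{"offset":[-0.0113,-0.216,0.272],"twist":[0,0,0]}]'; python3 -c "
from h import *
save(get_image('wrist'),'w3.png'); save(cv2.resize(get_image('side')[60:260,130:400],None,fx=2.5,fy=2.5),'s3.png')"; python3 g.py 0 .0376 .05 .0113
```

```text
t: 8.02
tool_pos: [0.5197, 0.3258, 0.162]
tool_rot: [-2.674, -0.637, -1.115]
contact_force: [0.4, 0.2, -3.0]
opening: 0.0224
grip_force: 89.4
pos [0.5194 0.3258 0.1617] delta [-0.0008 -0.0002  0.0004] [ 0.12 -0.29  0.13]
```

View pics/w3.png

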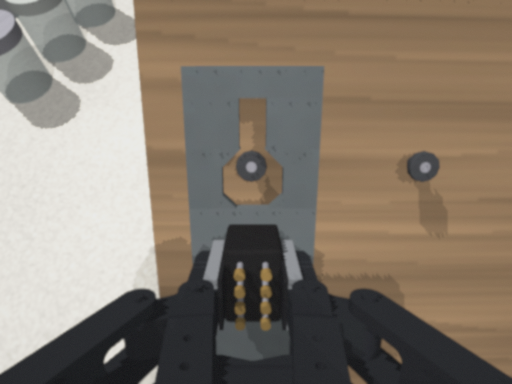

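Head of screw0 shows at (251,166) inside the opening, and screw1 is at (423,167), level with it.

```bash
python3 k.py 0.0463 251,166 423.5,166.5; python3 k.py 0.0053 252.5,97 252.5,206
```

```text
[[34.9, -0.4, 46.3], [34.7, 100.1, 46.3]]
[[73.7, 0.4, 5.3], [24.6, 0.4, 5.3]]
```

```bash
python3 -m crank '[{"offset":[-0.0028,-0.0004,0.015],"twist":[0,0,0]},{"offset":[-0.0028,-0.0004,0.025],"twist":[0,0,0]},{"offset":[-0.0028,-0.0004,0.032],"twist":[0,0,0]},{"offset":[-0.0028,-0.0004,0.038],"twist":[0,0,0]},{"offset":[-0.0028,-0.0004,0.043],"twist":[0,0,0]},{"offset":[-0.0028,-0.0004,0.046],"twist":[0,0,0]},{"offset":[-0.0028,-0.0004,0.048],"twist":[0,0,0]},{"offset":[-0.0028,-0.0004,0.048],"twist":[0,0,0]}]'; python3 -c "
from h import *
save(get_image('wrist'),'w4.png');o=get_obs();print(R.from_rotvec(o['tool_rot']).inv().apply(o['contact_force']))"; python3 g.py 0 .0404 .002 .0113
```

```text
t: 9.12
tool_pos: [0.5476, 0.34, 0.1262]
tool_rot: [-2.675, -0.638, -1.113]
contact_force: [-18.7, -11.9, 12.0]
opening: 0.0227
grip_force: 93.2
[ -7.4862778    2.20720185 -23.25331292]
pos [0.548  0.3402 0.1258] delta [-0.      0.      0.0007] [ 0.13 -0.13  0.16]
```

View pics/w4.png

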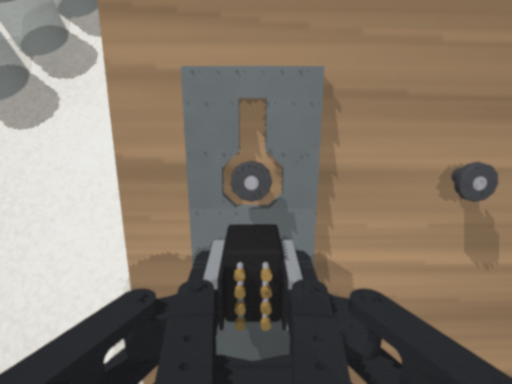

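The head at (251,182) sits in the opening and is nearer than the plate, so the plate is on the board (23 N). I'll ease back 1 mm and slide it down.

```bash
python3 -m crank '[{"offset":[0,0,-0.0012],"twist":[0,0,0]},{"offset":[-0.004,0,-0.0012],"twist":[0,0,0]},{"offset":[-0.01,0,-0.0012],"twist":[0,0,0]},{"offset":[-0.016,0,-0.0012],"twist":[0,0,0]},{"offset":[-0.022,0,-0.0012],"twist":[0,0,0]},{"offset":[-0.027,0,-0.0012],"twist":[0,0,0]},{"offset":[-0.030,0,-0.0012],"twist":[0,0,0]},{"offset":[-0.030,0,-0.0012],"twist":[0,0,0]}]'
cat > f.py <<'E'
from h import *
o=get_obs();A=R.from_rotvec(o['tool_rot']).inv();print('t',o['t'],'F tool',A.apply(o['contact_force']).round(1))
E
python3 f.py; python3 -m crank '[{"offset":[-0.0015,0,0],"twist":[0,0,0]},{"offset":[-0.0025,0,0],"twist":[0,0,0]},{"offset":[-0.003,0,0],"twist":[0,0,0]}]'; python3 f.py; python3 -c "
from h import *
save(get_image('wrist'),'w5.png')"
```

```text
t: 10.18
tool_pos: [0.528, 0.3301, 0.1045]
tool_rot: [-2.675, -0.638, -1.113]
contact_force: [-3.3, -2.0, -0.5]
opening: 0.0219
grip_force: 90.1
t 10.175 F tool [-3.1  0.3 -2.4]
t: 10.55
tool_pos: [0.5276, 0.3298, 0.1044]
tool_rot: [-2.672, -0.637, -1.118]
contact_force: [3.3, 1.9, -0.6]
opening: 0.0223
grip_force: 89.4
t 10.55 F tool [ 2.3 -0.2  3.1]
```

View pics/w5.png

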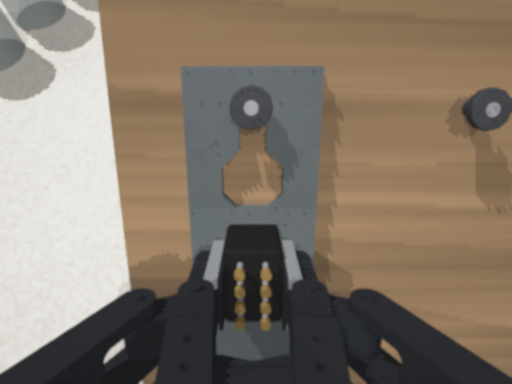

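```bash
python3 k.py -0.0037 251,107; python3 k.py -0.0037 251,182;python3 -m crank '[{"offset":[-0.002,0,0],"twist":[0,0,0]},{"offset":[-0.003,0,0],"twist":[0,0,0]},{"offset":[-0.003,0,0],"twist":[0,0,0]}]'; python3 f.py
```

```text
[[69.9, -0.2, -3.7]]
[[38.6, -0.2, -3.7]]
t: 10.98
tool_pos: [0.5273, 0.3295, 0.1046]
tool_rot: [-2.669, -0.636, -1.124]
contact_force: [6.8, 4.0, 1.1]
opening: 0.0226
grip_force: 89.1
t 10.975 F tool [ 6.3 -0.5  4.8]
```

The slot end is against the screw: the head sits at tool x = 69.9 mm, against 69.6 expected. Releasing.

```bash
python3 -m crank '[{"offset":[0.004,0,0],"twist":[0,0,0]},{"offset":[0.004,0,0],"twist":[0,0,0]},{"offset":[0.004,0,0],"twist":[0,0,0]},{"offset":[0.004,0,0],"twist":[0,0,0]},{"offset":[0.004,0,-0.02],"twist":[0,0,0]},{"offset":[0.004,0,-0.06],"twist":[0,0,0]},{"offset":[0.004,0,-0.12],"twist":[0,0,0]},{"offset":[0.004,0,-0.18],"twist":[0,0,0]},{"offset":[0.004,0,-0.22],"twist":[0,0,0]},{"offset":[0.004,0,-0.22],"twist":[0,0,0]}]' 0.6; python3 -c "
from h import *
save(get_image('wrist'),'w6.png')
C=cam('top'); im=get_image('top'); save(im,'top1.png')
for r in cut_out('plate_b','top'):
    if r['confidence']<.4: continue
    c=max(cv2.findContours(r['region'].astype(np.uint8),0,1)[0],key=cv2.contourArea)[:,0]
    P=onplane(C,c,.006)[:,:2]; print(np.round(r['rect']),cv2.minAreaRect((P*1000).astype(np.float32)),im[r['region']].mean(0).round())
"; python3 d.py .5402 -.2291 -13.8 .008 .25
```

```text
t: 12.22
tool_pos: [0.3879, 0.2601, 0.2641]
tool_rot: [-2.667, -0.636, -1.128]
contact_force: [0.8, 0.2, 0.0]
opening: 0.0512
grip_force: 0.0
[383. 236.  36.  40.] ((470.2984313964844, -412.1563415527344), (63.6097412109375, 121.7330322265625), 55.24249267578125) [82. 84. 83.]
[320. 214.  34.  64.] ((541.2607421875, -228.48635864257812), (59.02033233642578, 189.07705688476562), 75.60578155517578) [86. 90. 91.]
[128. 210.  52.  57.] ((539.3831176757812, 361.0586853027344), (190.10302734375, 67.21260833740234), 38.44389343261719) [58. 60. 60.]
[276. 280.  65.  29.] ((335.98004150390625, -96.20516967773438), (60.56737518310547, 189.36196899414062), 12.2178955078125) [ 82.  93. 137.]
[-0.0607  0.5105 -0.049 ] [-15.75 -43.16  38.46]
```

View pics/w6.png

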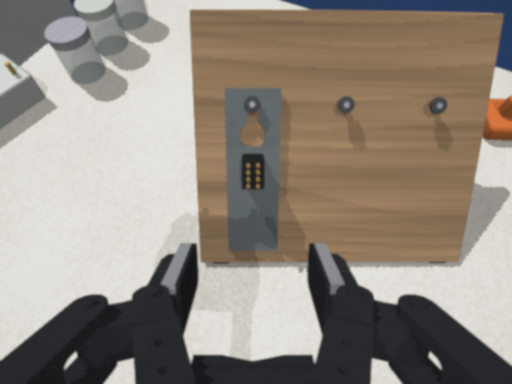

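The plate hangs straight on screw0, with its head at (252,104) in the slot's end. Next is the second free plate, still at about (541,-229).

```bash
python3 -m crank '[{"offset":[-0.061,0.51,-0.049],"twist":[-15.75,-43.16,38.46]},{"offset":[-0.061,0.51,-0.049],"twist":[-15.75,-43.16,38.46]},{"offset":[-0.061,0.51,-0.049],"twist":[-15.75,-43.16,38.46]},{"offset":[-0.061,0.51,-0.049],"twist":[-15.75,-43.16,38.46]},{"offset":[-0.061,0.51,-0.049],"twist":[-15.75,-43.16,38.46]},{"offset":[-0.061,0.51,-0.049],"twist":[-15.75,-43.16,38.46]},{"offset":[-0.061,0.51,-0.049],"twist":[-15.75,-43.16,38.46]},{"offset":[-0.061,0.51,-0.049],"twist":[-15.75,-43.16,38.46]},{"offset":[-0.061,0.51,-0.049],"twist":[-15.75,-43.16,38.46]},{"offset":[-0.061,0.51,-0.049],"twist":[-15.75,-43.16,38.46]},{"offset":[-0.061,0.51,-0.049],"twist":[-15.75,-43.16,38.46]},{"offset":[-0.061,0.51,-0.049],"twist":[-15.75,-43.16,38.46]},{"offset":[-0.061,0.51,-0.049],"twist":[-15.75,-43.16,38.46]},{"offset":[-0.061,0.51,-0.049],"twist":[-15.75,-43.16,38.46]}]'; python3 w.py plate_b 0.006 w7
```

```text
t: 14.12
tool_pos: [0.5477, -0.23, 0.2521]
tool_rot: [-3.118, 0.376, -0.005]
contact_force: [0.4, -0.3, 1.3]
opening: 0.0515
grip_force: 0.0
plate_b 0.87 [417. 188.  96. 113.] c,w,h,ang [ 464.9 -411.1  133.    66.9  -37. ] [77. 80. 79.]
plate_b 0.87 [224. 321.  86.  70.] c,w,h,ang [ 342.9 -129.6  130.1   66.4  -75.7] [ 47.  65. 111.]
plate_b 0.57 [252. 160.  57. 157.] c,w,h,ang [ 540.1 -229.9  188.6   60.2  -13.6] [ 95. 100. 100.]
```

```bash
python3 d.py .5401 -.2299 -13.7 .008 .010
```

```text
[-2.00e-04  1.80e-03  2.42e-01] [-0.1  -0.16 -0.08]
```

```bash
python3 -m crank '[{"offset":[0,0.0018,0.06],"twist":[0,0,0]},{"offset":[0,0.0018,0.12],"twist":[0,0,0]},{"offset":[0,0.0018,0.17],"twist":[0,0,0]},{"offset":[0,0.0018,0.21],"twist":[0,0,0]},{"offset":[0,0.0018,0.23],"twist":[0,0,0]},{"offset":[0,0.0018,0.241],"twist":[0,0,0]},{"offset":[0,0.0018,0.241],"twist":[0,0,0]},{"offset":[0,0.0018,0.241],"twist":[0,0,0]}]'; python3 -m crank '[{"offset":[0,0,0],"twist":[0,0,0]},{"offset":[0,0,0],"twist":[0,0,0]},{"offset":[0,0,0],"twist":[0,0,0]},{"offset":[0,0,0],"twist":[0,0,0]},{"offset":[0,0,0],"twist":[0,0,0]},{"offset":[0,0,0],"twist":[0,0,0]}]' 0 90;  python3 -m crank '[{"offset":[0,0,-0.02],"twist":[0,0,0]},{"offset":[0,0,-0.06],"twist":[0,0,0]},{"offset":[0,0,-0.12],"twist":[0,0,0]},{"offset":[0,0,-0.18],"twist":[0,0,0]},{"offset":[0,0,-0.2],"twist":[0,0,0]},{"offset":[0,0,-0.2],"twist":[0,0,0]}]'
cat > p.py <<'E'
"p.py name zfront : wrist look, plate in hand measured in tool frame from its grey/white keyhole mask"
import sys; from h import *
im=get_image('wrist'); save(im,sys.argv[1]+'.png'); z=float(sys.argv[2])
c=get_calibration('wrist'); C=(np.array(c['intrinsics']),c['k1'],np.array(c['tool_from_camera']))
g=cv2.cvtColor(im,cv2.COLOR_RGB2HSV).astype(int)
m=(im.max(2)<140)&(g[...,1]<50); m[230:]=0; m=m.astype(np.uint8)
n,l,s,ce=cv2.connectedComponentsWithStats(m); k=l[210,210]; m=(l==k).astype(np.uint8)
cs,h=cv2.findContours(m,cv2.RETR_CCOMP,cv2.CHAIN_APPROX_NONE)
o=max(cs,key=cv2.contourArea)[:,0]; x,y,w,hh=cv2.boundingRect(o); print('outer',x,y,w,hh)
print(onplane(C,[[x,y],[x+w,y],[x,y+hh*.6]],z).round(4).tolist())
for q,hc in zip(cs,h[0]):
    if hc[3]>=0 and cv2.contourArea(q)>300:
        x,y,w,hh=cv2.boundingRect(q); P=onplane(C,q[:,0],z)*1000; print('hole',x,y,w,hh,'tool x',P[:,0].min().round(1),P[:,0].max().round(1),'y',P[:,1].min().round(1),P[:,1].max().round(1))
E
python3 p.py w8 0.0053; python3 -c "
from h import *
b=np.load('board.npy');c,s=np.cos(b[2]),np.sin(b[2]);q=.5**.5
u=np.array([c,s,1])*q; n=np.array([-c,-s,1])*q
print(delta([.45,.0,.36],np.c_[u,np.cross(-n,u),-n]))"
```

```text
t: 15.22
tool_pos: [0.5492, -0.2327, 0.0126]
tool_rot: [-3.119, 0.377, -0.009]
contact_force: [0.5, -0.2, 0.8]
opening: 0.0509
grip_force: 0.0
t: 15.98
tool_pos: [0.5489, -0.2325, 0.0122]
tool_rot: [-3.118, 0.377, -0.007]
contact_force: [-0.5, 1.0, 5.8]
opening: 0.0223
grip_force: 90.4
t: 16.73
tool_pos: [0.5478, -0.2325, 0.2121]
tool_rot: [-3.118, 0.377, -0.008]
contact_force: [-0.2, 0.7, -3.1]
opening: 0.0223
grip_force: 89.5
outer 183 68 139 162
[[0.0854, -0.0291, 0.0053], [0.0853, 0.0291, 0.0053], [0.0439, -0.0316, 0.0053]]
hole 222 95 62 111 tool x 24.8 74.4 y -14.2 14.0
(array([-0.1491, -0.2024, -0.1503]), array([ 15.79,  43.  , -38.43]))
```

```bash
python3 -m crank '[{"offset":[-0.149,-0.202,-0.15],"twist":[15.79,43,-38.43]},{"offset":[-0.149,-0.202,-0.15],"twist":[15.79,43,-38.43]},{"offset":[-0.149,-0.202,-0.15],"twist":[15.79,43,-38.43]},{"offset":[-0.149,-0.202,-0.15],"twist":[15.79,43,-38.43]},{"offset":[-0.149,-0.202,-0.15],"twist":[15.79,43,-38.43]},{"offset":[-0.149,-0.202,-0.15],"twist":[15.79,43,-38.43]},{"offset":[-0.149,-0.202,-0.15],"twist":[15.79,43,-38.43]},{"offset":[-0.149,-0.202,-0.15],"twist":[15.79,43,-38.43]},{"offset":[-0.149,-0.202,-0.15],"twist":[15.79,43,-38.43]},{"offset":[-0.149,-0.202,-0.15],"twist":[15.79,43,-38.43]},{"offset":[-0.149,-0.202,-0.15],"twist":[15.79,43,-38.43]},{"offset":[-0.149,-0.202,-0.15],"twist":[15.79,43,-38.43]}]'; python3 g.py 1 .0404 .05 .0122
```

```text
t: 18.27
tool_pos: [0.4505, -0.0007, 0.3608]
tool_rot: [-2.675, -0.637, -1.11]
contact_force: [-0.4, -0.2, -3.0]
opening: 0.0229
grip_force: 89.6
pos [0.5621 0.2353 0.1604] delta [ 0.0037 -0.1608  0.2871] [ 0.06 -0.06  0.07]
```

```bash
python3 -m crank '[{"offset":[0.001,-0.05,0.03],"twist":[0,0,0]},{"offset":[0.002,-0.1,0.06],"twist":[0,0,0]},{"offset":[0.003,-0.14,0.1],"twist":[0,0,0]},{"offset":[0.0037,-0.161,0.14],"twist":[0,0,0]},{"offset":[0.0037,-0.161,0.19],"twist":[0,0,0]},{"offset":[0.0037,-0.161,0.24],"twist":[0,0,0]},{"offset":[0.0037,-0.161,0.27],"twist":[0,0,0]},{"offset":[0.0037,-0.161,0.287],"twist":[0,0,0]},{"offset":[0.0037,-0.161,0.287],"twist":[0,0,0]},{"offset":[0.0037,-0.161,0.287],"twist":[0,0,0]}]'
cat > s.py <<'E'
"s.py name ztop: screw head dark discs in wrist view -> tool frame"
import sys; from h import *
im=get_image('wrist'); save(im,sys.argv[1]+'.png'); z=float(sys.argv[2])
c=get_calibration('wrist'); C=(np.array(c['intrinsics']),c['k1'],np.array(c['tool_from_camera']))
g=cv2.cvtColor(im,cv2.COLOR_RGB2GRAY); h=cv2.HoughCircles(cv2.medianBlur(g[:235],3),cv2.HOUGH_GRADIENT,1,40,param1=120,param2=13,minRadius=11,maxRadius=25)
for x,y,r in (h[0] if h is not None else []):
    if g[int(y+r*.6),int(x)]<75: print([x,y,r],onplane(C,[[x,y]],z).round(4)[0])
E
python3 s.py w9 0.0472; python3 g.py 1 .0404 .05 .0122
```

```text
t: 19.52
tool_pos: [0.562, 0.2354, 0.161]
tool_rot: [-2.675, -0.636, -1.111]
contact_force: [-0.4, 0.4, -2.5]
opening: 0.0224
grip_force: 89.6
pos [0.5621 0.2353 0.1604] delta [-0.0008 -0.      0.0008] [ 0.08 -0.15  0.06]
```

View pics/w9.png

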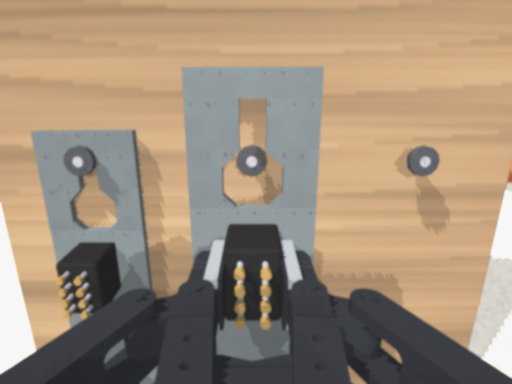

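The hung plate is at left, its screw at (79,161). Screw1's head is at (251,160) in the opening of the held plate, and screw2 is at (424,160).

```bash
python3 k.py 0.0472 251.5,160.5 423.5,160; python3 -m crank '[{"offset":[-0.0008,-0.0002,0.015],"twist":[0,0,0]},{"offset":[-0.0008,-0.0002,0.025],"twist":[0,0,0]},{"offset":[-0.0008,-0.0002,0.032],"twist":[0,0,0]},{"offset":[-0.0008,-0.0002,0.038],"twist":[0,0,0]},{"offset":[-0.0008,-0.0002,0.043],"twist":[0,0,0]},{"offset":[-0.0008,-0.0002,0.046],"twist":[0,0,0]},{"offset":[-0.0008,-0.0002,0.048],"twist":[0,0,0]},{"offset":[-0.0008,-0.0002,0.048],"twist":[0,0,0]}]';python3 f.py
```

```text
[[38.0, -0.1, 47.2], [38.4, 100.0, 47.2]]
t: 20.58
tool_pos: [0.5913, 0.2504, 0.1262]
tool_rot: [-2.675, -0.637, -1.109]
contact_force: [-12.0, -7.5, 5.5]
opening: 0.0224
grip_force: 91.9
t 20.575 F tool [ -6.1   1.3 -13.8]
```

Same contact signature as before. Slide down.

```bash
python3 -m crank '[{"offset":[0,0,-0.0008],"twist":[0,0,0]},{"offset":[-0.004,0,-0.0008],"twist":[0,0,0]},{"offset":[-0.01,0,-0.0008],"twist":[0,0,0]},{"offset":[-0.016,0,-0.0008],"twist":[0,0,0]},{"offset":[-0.022,0,-0.0008],"twist":[0,0,0]},{"offset":[-0.027,0,-0.0008],"twist":[0,0,0]},{"offset":[-0.030,0,-0.0008],"twist":[0,0,0]},{"offset":[-0.030,0,-0.0008],"twist":[0,0,0]}]';python3 f.py; python3 -m crank '[{"offset":[-0.0015,0,0],"twist":[0,0,0]},{"offset":[-0.003,0,0],"twist":[0,0,0]},{"offset":[-0.005,0,0],"twist":[0,0,0]},{"offset":[-0.005,0,0],"twist":[0,0,0]}]'; python3 f.py; python3 s.py w10 -0.003
```

```text
t: 21.58
tool_pos: [0.5723, 0.2407, 0.1052]
tool_rot: [-2.675, -0.637, -1.111]
contact_force: [-0.5, -0.6, -1.3]
opening: 0.0223
grip_force: 89.9
t 21.575 F tool [-1.5  0.3  0.5]
t: 22.08
tool_pos: [0.5719, 0.2398, 0.1055]
tool_rot: [-2.672, -0.635, -1.121]
contact_force: [7.2, 5.6, 1.2]
opening: 0.022
grip_force: 89.2
t 22.075 F tool [ 7.2 -1.8  5.5]
```

View pics/w10.png

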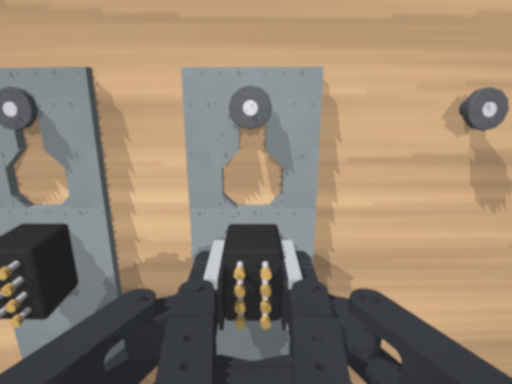

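Screw1's head is at (250,107), home at the slot's end as before. Release it, then look at the stack.

```bash
python3 -m crank '[{"offset":[0.005,0,0],"twist":[0,0,0]},{"offset":[0.005,0,0],"twist":[0,0,0]},{"offset":[0.005,0,0],"twist":[0,0,0]},{"offset":[0.005,0,0],"twist":[0,0,0]},{"offset":[0.005,0,-0.02],"twist":[0,0,0]},{"offset":[0.005,0,-0.06],"twist":[0,0,0]},{"offset":[0.005,0,-0.12],"twist":[0,0,0]},{"offset":[0.005,0,-0.18],"twist":[0,0,0]},{"offset":[0.005,0,-0.22],"twist":[0,0,0]},{"offset":[0.005,0,-0.22],"twist":[0,0,0]}]' 0.6; python3 d.py .4404 -.3895 -37.5 .012 .26
```

```text
t: 23.38
tool_pos: [0.4335, 0.1702, 0.2634]
tool_rot: [-2.674, -0.635, -1.119]
contact_force: [-0.0, -0.6, -0.7]
opening: 0.051
grip_force: 0.0
[-0.1723  0.5142 -0.1667] [-25.14 -40.54  60.7 ]
```

```bash
python3 -m crank '[{"offset":[-0.172,0.514,-0.167],"twist":[-25.14,-40.54,60.7]},{"offset":[-0.172,0.514,-0.167],"twist":[-25.14,-40.54,60.7]},{"offset":[-0.172,0.514,-0.167],"twist":[-25.14,-40.54,60.7]},{"offset":[-0.172,0.514,-0.167],"twist":[-25.14,-40.54,60.7]},{"offset":[-0.172,0.514,-0.167],"twist":[-25.14,-40.54,60.7]},{"offset":[-0.172,0.514,-0.167],"twist":[-25.14,-40.54,60.7]},{"offset":[-0.172,0.514,-0.167],"twist":[-25.14,-40.54,60.7]},{"offset":[-0.172,0.514,-0.167],"twist":[-25.14,-40.54,60.7]},{"offset":[-0.172,0.514,-0.167],"twist":[-25.14,-40.54,60.7]},{"offset":[-0.172,0.514,-0.167],"twist":[-25.14,-40.54,60.7]},{"offset":[-0.172,0.514,-0.167],"twist":[-25.14,-40.54,60.7]},{"offset":[-0.172,0.514,-0.167],"twist":[-25.14,-40.54,60.7]},{"offset":[-0.172,0.514,-0.167],"twist":[-25.14,-40.54,60.7]},{"offset":[-0.172,0.514,-0.167],"twist":[-25.14,-40.54,60.7]},{"offset":[-0.172,0.514,-0.167],"twist":[-25.14,-40.54,60.7]},{"offset":[-0.172,0.514,-0.167],"twist":[-25.14,-40.54,60.7]}]'; python3 w.py plate_a 0.006 w11;python3 w.py box2 0.078 w11;python3 w.py mould 0.06 w11
```

```text
t: 25.38
tool_pos: [0.4503, -0.3959, 0.2577]
tool_rot: [2.974, -1.007, -0.008]
contact_force: [0.5, 0.3, -0.5]
opening: 0.0512
grip_force: 0.0
plate_a 0.64 [257. 138.  53. 110.] c,w,h,ang [ 464.6 -411.6  130.5   60.7  -37.5] [80. 83. 83.]
box2 0.77 [266. 204.  86.  17.] c,w,h,ang [ 422.9 -379.9   73.6    9.7   52.5] [75. 77. 75.]
box2 0.75 [258. 244. 104.  72.] c,w,h,ang [ 385.8 -350.4  109.3   85.1   52.4] [164. 168. 163.]
mould 0.73 [149.  86.  99. 114.] c,w,h,ang [ 575.1 -365.    90.4   66.1   -7.8] [53. 81. 69.]
```

View pics/w11.png

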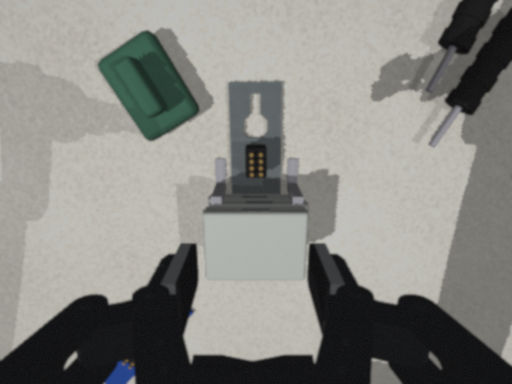

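View: plate_a sticks out at cols 229–283 with its far edge at row 82. The posts are at (221,180) and (293,180), the white stack at (258,244), and the green mould at (149,86).

```bash
python3 - <<'E'
from h import *
C=cam('wrist')
e=onplane(C,[[229.5,82],[283,82]],.006)[:,:2]; s=onplane(C,[[231.5,180],[281.5,180]],.006)[:,:2]
m=e.mean(0); d=m-s.mean(0); print('edge',e,'w',np.linalg.norm(e[0]-e[1]),'yaw',np.degrees(np.arctan2(d[1],d[0])))
y=np.radians(-37.6);u=np.array([np.cos(y),np.sin(y)]); print('centre',m-.095*u)
print('block top',onplane(C,[[256.5,145],[256.5,178]],.036), m-.095*u+u*.025, m-.095*u-u*.009)
E
python3 d.py .440 -.391 -37.6 .012 .013
```

```text
edge [[ 0.53397491 -0.4282099 ]
 [ 0.49740785 -0.47595388]] w 0.06013848248848557 yaw -37.12394342146464
centre [ 0.44042386 -0.3941181 ]
block top [[ 0.46292909 -0.41173049  0.036     ]
 [ 0.43330838 -0.38919696  0.036     ]] [ 0.4602311  -0.40937173] [ 0.43329326 -0.38862679]
[0.0019 0.0014 0.2446] [0.2  0.25 0.19]
```

```bash
python3 d.py .4404 -.394 -37.4 .014 .012
```

```text
[0.006  0.0035 0.2456] [ 0.2   0.25 -0.01]
```

```bash
python3 -m crank '[{"offset":[0.006,0.0035,0.06],"twist":[0,0,0]},{"offset":[0.006,0.0035,0.12],"twist":[0,0,0]},{"offset":[0.006,0.0035,0.17],"twist":[0,0,0]},{"offset":[0.006,0.0035,0.20],"twist":[0,0,0]},{"offset":[0.006,0.0035,0.225],"twist":[0,0,0]},{"offset":[0.006,0.0035,0.24],"twist":[0,0,0]},{"offset":[0.006,0.0035,0.2445],"twist":[0,0,0]},{"offset":[0.006,0.0035,0.2445],"twist":[0,0,0]}]'; python3 -m crank '[{"offset":[0,0,0],"twist":[0,0,0]},{"offset":[0,0,0],"twist":[0,0,0]},{"offset":[0,0,0],"twist":[0,0,0]},{"offset":[0,0,0],"twist":[0,0,0]},{"offset":[0,0,0],"twist":[0,0,0]},{"offset":[0,0,0],"twist":[0,0,0]}]' 0 110; python3 d.py .4404 -.394 -37.4 .104 .012
```

```text
t: 26.68
tool_pos: [0.4519, -0.4029, 0.0138]
tool_rot: [2.973, -1.007, -0.007]
contact_force: [0.8, 0.5, 0.5]
opening: 0.0509
grip_force: 0.0
t: 27.42
tool_pos: [0.4522, -0.4033, 0.0148]
tool_rot: [2.973, -1.006, -0.005]
contact_force: [-1.5, 0.8, 6.0]
opening: 0.0217
grip_force: 108.7
[ 0.089  -0.0002  0.0026] [0.23 0.13 0.01]
```

```bash
python3 -m crank '[{"offset":[0.003,0,0],"twist":[0,0,0]},{"offset":[0.008,0,0],"twist":[0,0,0]},{"offset":[0.013,0,0],"twist":[0,0,0]},{"offset":[0.018,0,0],"twist":[0,0,0]},{"offset":[0.023,0,0],"twist":[0,0,0]},{"offset":[0.028,0,0],"twist":[0,0,0]},{"offset":[0.033,0,0],"twist":[0,0,0]},{"offset":[0.038,0,0],"twist":[0,0,0]},{"offset":[0.043,0,0],"twist":[0,0,0]},{"offset":[0.048,0,0],"twist":[0,0,0]},{"offset":[0.053,0,0],"twist":[0,0,0]},{"offset":[0.058,0,0],"twist":[0,0,0]},{"offset":[0.063,0,0],"twist":[0,0,0]},{"offset":[0.068,0,0],"twist":[0,0,0]},{"offset":[0.073,0,0],"twist":[0,0,0]},{"offset":[0.078,0,0],"twist":[0,0,0]},{"offset":[0.083,0,0],"twist":[0,0,0]},{"offset":[0.088,0,0],"twist":[0,0,0]},{"offset":[0.09,0,0],"twist":[0,0,0]},{"offset":[0.09,0,0],"twist":[0,0,0]}]'; python3 f.py; python3 -c "
from h import *
a=get_image('wrist'); b=get_image('side')[240:384,120:312]
save(np.hstack([cv2.resize(a,(400,300)),cv2.resize(b,(400,300),interpolation=2)]),'w12.png')"
```

```text
t: 29.92
tool_pos: [0.5232, -0.4575, 0.0148]
tool_rot: [2.974, -1.007, -0.008]
contact_force: [-4.0, 3.0, 9.8]
opening: 0.0219
grip_force: 109.2
t 29.925 F tool [-5.   0.  -9.8]
```

View pics/w12.png

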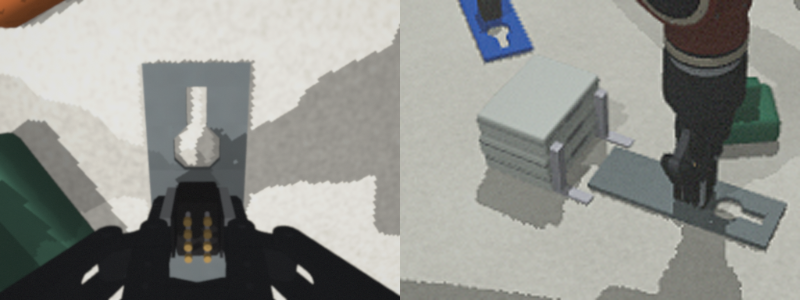

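The plate is clear past the posts and the stack stands level against them. Lift and measure the plate in hand.

```bash
python3 -m crank '[{"offset":[0,0,-0.02],"twist":[0,0,0]},{"offset":[0,0,-0.06],"twist":[0,0,0]},{"offset":[0,0,-0.12],"twist":[0,0,0]},{"offset":[0,0,-0.18],"twist":[0,0,0]},{"offset":[0,0,-0.24],"twist":[0,0,0]},{"offset":[0,0,-0.24],"twist":[0,0,0]},{"offset":[0,0,-0.24],"twist":[0,0,0]}]'; python3 p.py w13 0.0085; python3 -c "
from h import *
b=np.load('board.npy');c,s=np.cos(b[2]),np.sin(b[2]);q=.5**.5
u=np.array([c,s,1])*q; n=np.array([-c,-s,1])*q
print(delta([.45,-.05,.36],np.c_[u,np.cross(-n,u),-n]))"
```

```text
t: 30.9
tool_pos: [0.5241, -0.4568, 0.2525]
tool_rot: [2.974, -1.007, -0.008]
contact_force: [-0.1, -0.2, -3.2]
opening: 0.0219
grip_force: 108.1
outer 105 81 215 149
[[0.0805, -0.0643, 0.0085], [0.0802, 0.0289, 0.0085], [0.0408, -0.0693, 0.0085]]
hole 222 109 60 106 tool x 19.1 68.4 y -14.8 13.3
(array([-0.3061, -0.2777, -0.108 ]), array([ 25.05,  40.58, -60.74]))
```

```bash
python3 -m crank '[{"offset":[-0.306,-0.278,-0.108],"twist":[25.05,40.58,-60.74]},{"offset":[-0.306,-0.278,-0.108],"twist":[25.05,40.58,-60.74]},{"offset":[-0.306,-0.278,-0.108],"twist":[25.05,40.58,-60.74]},{"offset":[-0.306,-0.278,-0.108],"twist":[25.05,40.58,-60.74]},{"offset":[-0.306,-0.278,-0.108],"twist":[25.05,40.58,-60.74]},{"offset":[-0.306,-0.278,-0.108],"twist":[25.05,40.58,-60.74]},{"offset":[-0.306,-0.278,-0.108],"twist":[25.05,40.58,-60.74]},{"offset":[-0.306,-0.278,-0.108],"twist":[25.05,40.58,-60.74]},{"offset":[-0.306,-0.278,-0.108],"twist":[25.05,40.58,-60.74]},{"offset":[-0.306,-0.278,-0.108],"twist":[25.05,40.58,-60.74]},{"offset":[-0.306,-0.278,-0.108],"twist":[25.05,40.58,-60.74]},{"offset":[-0.306,-0.278,-0.108],"twist":[25.05,40.58,-60.74]},{"offset":[-0.306,-0.278,-0.108],"twist":[25.05,40.58,-60.74]},{"offset":[-0.306,-0.278,-0.108],"twist":[25.05,40.58,-60.74]}]'; python3 g.py 2 .035 .05 .0148
```

```text
t: 32.7
tool_pos: [0.4508, -0.0504, 0.3611]
tool_rot: [-2.676, -0.638, -1.111]
contact_force: [-0.1, 0.3, -2.6]
opening: 0.0217
grip_force: 108.7
pos [0.6088 0.1469 0.166 ] delta [ 0.0246 -0.1057  0.3003] [ 0.13 -0.05  0.13]
```

```bash
python3 -m crank '[{"offset":[0.006,-0.04,0.03],"twist":[0,0,0]},{"offset":[0.012,-0.08,0.06],"twist":[0,0,0]},{"offset":[0.0246,-0.106,0.1],"twist":[0,0,0]},{"offset":[0.0246,-0.106,0.15],"twist":[0,0,0]},{"offset":[0.0246,-0.106,0.2],"twist":[0,0,0]},{"offset":[0.0246,-0.106,0.25],"twist":[0,0,0]},{"offset":[0.0246,-0.106,0.285],"twist":[0,0,0]},{"offset":[0.0246,-0.106,0.3],"twist":[0,0,0]},{"offset":[0.0246,-0.106,0.3],"twist":[0,0,0]},{"offset":[0.0246,-0.106,0.3],"twist":[0,0,0]}]'; python3 -c "
from h import *
save(get_image('wrist'),'w14.png')"; python3 g.py 2 .035 .05 .0148
```

```text
t: 33.95
tool_pos: [0.6086, 0.147, 0.1669]
tool_rot: [-2.676, -0.638, -1.112]
contact_force: [0.9, -0.2, -1.4]
opening: 0.0218
grip_force: 108.8
pos [0.6088 0.1469 0.166 ] delta [-0.0009 -0.      0.001 ] [ 0.17 -0.14  0.14]
```

View pics/w14.png

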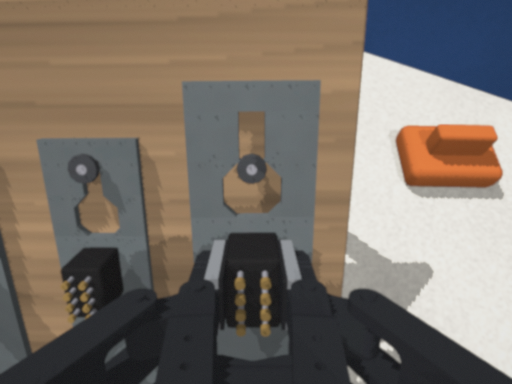

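Screw2's head is at (251,169), inside the opening; the plate on screw1 is at left.

```bash
python3 k.py 0.051 251,169 83,169;  python3 k.py 0.0085 252.5,111 252.5,213
```

```text
[[32.1, -0.4, 51.0], [32.3, -100.8, 51.0]]
[[67.8, 0.4, 8.5], [19.9, 0.4, 8.5]]
```

```bash
python3 -m crank '[{"offset":[-0.0005,-0.0004,0.015],"twist":[0,0,0]},{"offset":[-0.0005,-0.0004,0.025],"twist":[0,0,0]},{"offset":[-0.0005,-0.0004,0.032],"twist":[0,0,0]},{"offset":[-0.0005,-0.0004,0.038],"twist":[0,0,0]},{"offset":[-0.0005,-0.0004,0.043],"twist":[0,0,0]},{"offset":[-0.0005,-0.0004,0.046],"twist":[0,0,0]},{"offset":[-0.0005,-0.0004,0.048],"twist":[0,0,0]},{"offset":[-0.0005,-0.0004,0.048],"twist":[0,0,0]}]';python3 f.py;  python3 g.py 2 .035 .0 .0148
```

```text
t: 35.0
tool_pos: [0.6382, 0.1624, 0.132]
tool_rot: [-2.676, -0.639, -1.11]
contact_force: [-5.4, -3.1, 1.3]
opening: 0.0218
grip_force: 109.9
t 35.0 F tool [-3.5  0.3 -5.3]
pos [0.6404 0.1628 0.1307] delta [0.0006 0.0006 0.0025] [ 0.1  -0.02  0.15]
```

```bash
python3 -m crank '[{"offset":[-0.004,0,0],"twist":[0,0,0]},{"offset":[-0.01,0,0],"twist":[0,0,0]},{"offset":[-0.016,0,0],"twist":[0,0,0]},{"offset":[-0.022,0,0],"twist":[0,0,0]},{"offset":[-0.027,0,0],"twist":[0,0,0]},{"offset":[-0.030,0,0],"twist":[0,0,0]},{"offset":[-0.030,0,0],"twist":[0,0,0]}]';python3 f.py; python3 -m crank '[{"offset":[-0.0015,0,0],"twist":[0,0,0]},{"offset":[-0.003,0,0],"twist":[0,0,0]},{"offset":[-0.005,0,0],"twist":[0,0,0]},{"offset":[-0.005,0,0],"twist":[0,0,0]}]'; python3 f.py; python3 g.py 2 .035 .0 .0148
cat > hd.py <<'E'
"find dark screw head in cols 225..280 above row 200"
from h import *
im=get_image('wrist'); save(im,'hd.png'); g=cv2.cvtColor(im,cv2.COLOR_RGB2GRAY)[60:225,215:290]
n,l,s,c=cv2.connectedComponentsWithStats((g<70).astype(np.uint8))
for i in range(1,n):
    if s[i,4]>150: print(s[i],c[i]+[215,60])
E
python3 hd.py
```

```text
t: 35.88
tool_pos: [0.6197, 0.1526, 0.1112]
tool_rot: [-2.676, -0.637, -1.113]
contact_force: [-4.1, -2.3, 6.9]
opening: 0.0216
grip_force: 110.4
t 35.875 F tool [ 1.6  0.3 -8.2]
t: 36.38
tool_pos: [0.619, 0.1519, 0.1107]
tool_rot: [-2.673, -0.637, -1.12]
contact_force: [9.8, 7.2, 4.4]
opening: 0.022
grip_force: 108.4
t 36.375 F tool [11.5 -2.   5.4]
pos [0.6404 0.1628 0.1307] delta [ 0.0311 -0.      0.0031] [ 0.22 -0.41  0.16]
```

Travel was 31 mm with a firm end stop, the same as the others. Release and check from behind.

```bash
python3 -m crank '[{"offset":[0.005,0,0],"twist":[0,0,0]},{"offset":[0.005,0,0],"twist":[0,0,0]},{"offset":[0.005,0,0],"twist":[0,0,0]},{"offset":[0.005,0,0],"twist":[0,0,0]},{"offset":[0.005,0,-0.02],"twist":[0,0,0]},{"offset":[0.005,0,-0.06],"twist":[0,0,0]},{"offset":[0.005,0,-0.12],"twist":[0,0,0]},{"offset":[0.005,0,-0.18],"twist":[0,0,0]},{"offset":[0.005,0,-0.22],"twist":[0,0,0]},{"offset":[0.005,0,-0.22],"twist":[0,0,0]}]' 0.7
cat > v.py <<'E'
"plates on the board seen by a camera: rect in board coordinates (up slope, left) mm"
import sys; from h import *
n=sys.argv[1]; b=np.load('board.npy');c,s=np.cos(b[2]),np.sin(b[2]);q=.5**.5
u=np.array([c,s,1])*q; nn=np.array([-c,-s,1])*q; l=np.array([-s,c,0]); O=np.array([b[0],b[1],0])
C=cam(n); save(get_image(n),'v_'+n+'.png')
for r in cut_out('plate_a',n):
    if r['confidence']<.4: continue
    k=max(cv2.findContours(r['region'].astype(np.uint8),0,1)[0],key=cv2.contourArea)[:,0]
    P=onplane(C,k,n=nn,p=O+nn*.006)-O; print(round(r['confidence'],2),np.round(r['rect']),cv2.minAreaRect(np.c_[P@u,P@l].astype(np.float32)*1000))
E
python3 v.py wrist; python3 v.py top
python3 - <<'E'
from h import *
T=get_image('top'); C=cam('top')
for q,z in(('mould',.03),('box2',.072),('lamp',.04)):
    for r in cut_out(q,'top'):
        if r['confidence']<.5: continue
        k=max(cv2.findContours(r['region'].astype(np.uint8),0,1)[0],key=cv2.contourArea)[:,0]
        P=onplane(C,k,z)[:,:2]*1000; print(q,np.round(r['rect']),cv2.minAreaRect(P.astype(np.float32)),T[r['region']].mean(0).round())
E
```

```text
t: 37.67
tool_pos: [0.4806, 0.0821, 0.2704]
tool_rot: [-2.676, -0.638, -1.123]
contact_force: [-0.6, 0.6, -0.1]
opening: 0.06
grip_force: 0.0
0.86 [251. 174.  56. 162.] ((124.95606994628906, -100.93323516845703), (191.0937042236328, 60.579071044921875), 0.7595801949501038)
0.84 [163. 172.  64. 161.] ((124.21894836425781, -0.5085945129394531), (191.74473571777344, 64.08427429199219), 0.33138367533683777)
0.68 [ 77. 172.  76. 159.] ((124.7459716796875, 100.00862121582031), (191.4166717529297, 64.66109466552734), 0.6740050911903381)
0.83 [193. 181.  49.  56.] ((125.89937591552734, -100.52081298828125), (193.42593383789062, 62.98929977416992), 0.4952065348625183)
0.62 [277. 279.  61.  28.] ((-420.4965515136719, -197.1058349609375), (254.03018188476562, 105.56929016113281), 68.78886413574219)
0.56 [128. 212.  50.  48.] ((123.98811340332031, 100.67364501953125), (191.84732055664062, 61.89951705932617), 0.33621880412101746)
0.55 [151. 183. 153. 122.] ((160.9579315185547, 0.0302276611328125), (291.4765930175781, 329.5143127441406), 0.3610239028930664)
mould [403. 165.  33.  28.] ((682.224487
[... 419 characters left out ...]
. 124.] ((611.755126953125, 292.6784973144531), (279.62646484375, 389.44622802734375), 27.058412551879883) [104.  83.  63.]
box2 [364. 264.  43.  46.] ((381.9853820800781, -344.3352355957031), (112.0958023071289, 83.04096984863281), 53.18048858642578) [182. 184. 179.]
box2 [347. 252.  15.  18.] ((416.3576354980469, -295.3984069824219), (5.686546325683594, 68.00593566894531), 53.682373046875) [141. 143. 140.]
lamp [289. 139.  24.  27.] ((760.0977172851562, -131.77801513671875), (68.52714538574219, 69.73770904541016), 0.3529868721961975) [130. 132. 129.]
lamp [130. 211.  50.  53.] ((536.4813842773438, 350.6695556640625), (183.71400451660156, 65.52095794677734), 37.34890365600586) [63. 65. 65.]
```

All three plates sit at the same height (124–125 mm up the slope), spaced 100 mm and straight within 1°. Next, the green mould.

```bash
python3 d.py .582 -.35 -7.5 0 .25
```

```text
[-0.0843  0.4331 -0.0633] [-13.38 -43.54  32.51]
```

```bash
python3 -m crank '[{"offset":[-0.084,0.433,-0.063],"twist":[-13.38,-43.54,32.51]},{"offset":[-0.084,0.433,-0.063],"twist":[-13.38,-43.54,32.51]},{"offset":[-0.084,0.433,-0.063],"twist":[-13.38,-43.54,32.51]},{"offset":[-0.084,0.433,-0.063],"twist":[-13.38,-43.54,32.51]},{"offset":[-0.084,0.433,-0.063],"twist":[-13.38,-43.54,32.51]},{"offset":[-0.084,0.433,-0.063],"twist":[-13.38,-43.54,32.51]},{"offset":[-0.084,0.433,-0.063],"twist":[-13.38,-43.54,32.51]},{"offset":[-0.084,0.433,-0.063],"twist":[-13.38,-43.54,32.51]},{"offset":[-0.084,0.433,-0.063],"twist":[-13.38,-43.54,32.51]},{"offset":[-0.084,0.433,-0.063],"twist":[-13.38,-43.54,32.51]},{"offset":[-0.084,0.433,-0.063],"twist":[-13.38,-43.54,32.51]},{"offset":[-0.084,0.433,-0.063],"twist":[-13.38,-43.54,32.51]},{"offset":[-0.084,0.433,-0.063],"twist":[-13.38,-43.54,32.51]}]' 0.75; python3 w.py mould 0.015 m1; python3 w.py mould 0.03 m1;  python3 w.py box2 0.072 m1
```

```text
t: 39.7
tool_pos: [0.5822, -0.3498, 0.2529]
tool_rot: [3.134, -0.206, 0.006]
contact_force: [0.2, 0.8, -0.4]
opening: 0.0643
grip_force: 0.0
mould 0.79 [373.  47. 105.  81.] c,w,h,ang [ 685.2 -491.5  106.4   73.9   77. ] [150.  85.  47.]
mould 0.74 [257. 161.  60.  91.] c,w,h,ang [ 581.9 -355.3  102.3   71.4   -7.3] [53. 81. 68.]
mould 0.82 [372.  48. 104.  82.] c,w,h,ang [ 684.2 -486.1  101.4   70.    76.9] [150.  84.  46.]
mould 0.77 [256. 160.  65.  91.] c,w,h,ang [ 584.8 -355.2   98.2   69.3   -7.3] [53. 81. 68.]
box2 0.87 [269. 290.  95.  55.] c,w,h,ang [ 451.9 -315.9   77.5   12.   -37. ] [94. 96. 93.]
box2 0.69 [275. 322. 115.  74.] c,w,h,ang [ 389.1 -347.4  114.9   90.2   53.1] [144. 147. 143.]
box2 0.61 [273. 298.  97.  51.] c,w,h,ang [ 431.5 -376.8   70.9   14.2   51.1] [75. 76. 75.]
```

```bash
python3 d.py .583 -.3535 -7.3 0 .034
```

```text
[0.0005 0.003  0.2185] [ 0.03 -0.2  -0.26]
```

```bash
python3 -m crank '[{"offset":[0.0005,0.003,0.06],"twist":[0,0,0]},{"offset":[0.0005,0.003,0.12],"twist":[0,0,0]},{"offset":[0.0005,0.003,0.17],"twist":[0,0,0]},{"offset":[0.0005,0.003,0.2],"twist":[0,0,0]},{"offset":[0.0005,0.003,0.213],"twist":[0,0,0]},{"offset":[0.0005,0.003,0.2175],"twist":[0,0,0]},{"offset":[0.0005,0.003,0.2175],"twist":[0,0,0]}]'; python3 -m crank '[{"offset":[0,0,0],"twist":[0,0,0]},{"offset":[0,0,0],"twist":[0,0,0]},{"offset":[0,0,0],"twist":[0,0,0]},{"offset":[0,0,0],"twist":[0,0,0]},{"offset":[0,0,0],"twist":[0,0,0]},{"offset":[0,0,0],"twist":[0,0,0]}]' 0 70;  python3 -m crank '[{"offset":[0,0,-0.02],"twist":[0,0,0]},{"offset":[0,0,-0.06],"twist":[0,0,0]},{"offset":[0,0,-0.12],"twist":[0,0,0]},{"offset":[0,0,-0.18],"twist":[0,0,0]},{"offset":[0,0,-0.2],"twist":[0,0,0]},{"offset":[0,0,-0.2],"twist":[0,0,0]}]'; python3 f.py; python3 d.py .384 -.347 52.6 0 .24; python3 d.py .384 -.347 -127.4 0 .24
```

```text
t: 40.88
tool_pos: [0.5839, -0.3542, 0.0366]
tool_rot: [3.133, -0.207, 0.009]
contact_force: [-0.8, 0.6, 0.6]
opening: 0.064
grip_force: 0.0
t: 41.62
tool_pos: [0.5837, -0.3541, 0.0364]
tool_rot: [3.133, -0.207, 0.008]
contact_force: [0.4, -0.5, 5.5]
opening: 0.0189
grip_force: 71.2
t: 42.38
tool_pos: [0.5826, -0.3535, 0.2364]
tool_rot: [3.133, -0.207, 0.008]
contact_force: [-0.3, -0.3, -3.2]
opening: 0.0186
grip_force: 70.2
t 42.375 F tool [-0.3  0.3  3.2]
[-0.1977  0.0197 -0.0047] [  0.24  -0.24 -60.15]
[-0.1977  0.0197 -0.0047] [ -0.27  -0.28 119.85]
```

```bash
python3 -m crank '[{"offset":[-0.05,0.005,-0.0047],"twist":[0,0,-10]},{"offset":[-0.1,0.01,-0.0047],"twist":[0,0,-20]},{"offset":[-0.15,0.015,-0.0047],"twist":[0,0,-30]},{"offset":[-0.1977,0.0207,-0.0047],"twist":[0,0,-40]},{"offset":[-0.1977,0.0207,-0.0047],"twist":[0,0,-50]},{"offset":[-0.1977,0.0207,-0.0047],"twist":[0,0,-60]},{"offset":[-0.1977,0.0207,-0.0047],"twist":[0,0,-60]},{"offset":[-0.1977,0.0207,-0.0047],"twist":[0,0,-60]},{"offset":[-0.1977,0.0207,-0.0047],"twist":[0,0,-60]}]'; python3 f.py; python3 d.py .384 -.348 52.6 0 .112; python3 w.py box2 0.072 m2; python3 w.py mould 0.2 m2
```

```text
t: 43.5
tool_pos: [0.3835, -0.3475, 0.2382]
tool_rot: [2.818, 1.386, 0.003]
contact_force: [0.6, -0.9, -3.0]
opening: 0.0187
grip_force: 70.1
t 43.5 F tool [-0.3  1.   3. ]
[-0.0003  0.0005  0.1262] [ 0.1  -0.09 -0.21]
box2 0.6 [250. 132.  89.  34.] c,w,h,ang [ 407.3 -313.4   79.2   27.3  -37.7] [166. 170. 165.]
box2 0.52 [251. 114.  74.   4.] c,w,h,ang [ 419.4 -302.7   64.2    2.6  -37.6] [148. 150. 145.]
mould 0.47 [510.  81.   4.  31.] c,w,h,ang [ 541.3 -366.4   15.     2.7   64.3] [84. 54. 36.]
```

The box top strip in view puts the stack centre at (0.382,-0.346), so it agrees. Lower.

```bash
python3 -m crank '[{"offset":[-0.0015,0.001,0.05],"twist":[0,0,0]},{"offset":[-0.0015,0.001,0.09],"twist":[0,0,0]},{"offset":[-0.0015,0.001,0.112],"twist":[0,0,0]},{"offset":[-0.0015,0.001,0.122],"twist":[0,0,0]},{"offset":[-0.0015,0.001,0.126],"twist":[0,0,0]},{"offset":[-0.0015,0.001,0.126],"twist":[0,0,0]}]'; python3 -m crank '[{"offset":[0,0,0.001],"twist":[0,0,0]},{"offset":[0,0,0.002],"twist":[0,0,0]},{"offset":[0,0,0.002],"twist":[0,0,0]}]'
```

```text
t: 44.45
tool_pos: [0.3843, -0.3503, 0.1141]
tool_rot: [2.815, 1.386, 0.005]
contact_force: [0.2, -0.2, -1.6]
opening: 0.0184
grip_force: 70.0
t: 44.82
tool_pos: [0.384, -0.3498, 0.1113]
tool_rot: [2.816, 1.387, 0.004]
contact_force: [0.1, -0.6, -2.5]
opening: 0.0183
grip_force: 70.0
```

```bash
python3 -m crank '[{"offset":[0,0,0.001],"twist":[0,0,0]},{"offset":[0,0,0.002],"twist":[0,0,0]},{"offset":[0,0,0.003],"twist":[0,0,0]},{"offset":[0,0,0.003],"twist":[0,0,0]}]'
```

```text
t: 45.32
tool_pos: [0.3839, -0.3499, 0.1084]
tool_rot: [2.816, 1.387, 0.004]
contact_force: [-0.5, 0.5, 0.7]
opening: 0.019
grip_force: 70.5
```

Contact at the expected height. Release and rise, then check everything.

```bash
python3 -m crank '[{"offset":[0,0,0],"twist":[0,0,0]},{"offset":[0,0,0],"twist":[0,0,0]},{"offset":[0,0,0],"twist":[0,0,0]},{"offset":[0,0,0],"twist":[0,0,0]},{"offset":[0,0,-0.02],"twist":[0,0,0]},{"offset":[0,0,-0.06],"twist":[0,0,0]},{"offset":[0,0,-0.12],"twist":[0,0,0]},{"offset":[0,0,-0.17],"twist":[0,0,0]},{"offset":[0,0,-0.17],"twist":[0,0,0]}]' 0.6; python3 w.py mould 0.102 m3; python3 w.py box2 0.072 m3; python3 v.py top; python3 v.py side; python3 -c "
from h import *
for n in('side','top'):
  C=cam(n)
  for q in('box2','mould','lamp'):
    print(n,q,[[round(r['confidence'],2)]+np.round(r['rect']).tolist() for r in cut_out(q,n)])
  print('expect mould',proj(C,[[.3835,-.349,.102]]),'lamp',proj(C,[[.76,-.132,.043]]))
o=get_obs();print(o['contact_force'],o['t'])"
```

```text
t: 46.45
tool_pos: [0.385, -0.3515, 0.2844]
tool_rot: [2.807, 1.383, 0.008]
contact_force: [1.2, 0.2, 0.0]
opening: 0.0511
grip_force: 0.0
mould 0.86 [491.  98.  39.  94.] c,w,h,ang [ 613.  -441.5   85.9   37.    64.7] [128.  71.  39.]
mould 0.67 [249. 165.  66. 101.] c,w,h,ang [ 385.4 -349.5   99.7   69.7   52.1] [54. 83. 70.]
box2 0.91 [249. 162.  80. 102.] c,w,h,ang [ 382.9 -344.9  108.    79.    52.4] [147. 150. 146.]
box2 0.51 [250. 112.  68.   2.] c,w,h,ang [ 418.8 -303.1   64.2    2.   -37.6] [132. 133. 129.]
0.97 [196. 182.  42.  56.] ((127.4052734375, -100.03414154052734), (193.14097595214844, 60.264034271240234), 0.590541660785675)
0.96 [161. 196.  52.  55.] ((127.66275024414062, -1.1231689453125), (195.25318908691406, 62.84635543823242), 0.9688476324081421)
0.81 [278. 281.  64.  31.] ((-423.1172790527344, -198.39605712890625), (260.08135986328125, 114.99907684326172), 67.60875701904297)
0.63 [130. 210.  51.  53.] ((126.7353286743164, 100.44998168945312), (194.1079559326172, 62.439998626708984), 0.07671184092760086)
0.89 [250. 166.  46.  53.] ((124.01478576660156, -91.05822
[... 502 characters left out ...]
0], [0.81, 187.0, 298.0, 55.0, 36.0], [0.67, 188.0, 313.0, 57.0, 31.0]]
side mould [[0.84, 189.0, 280.0, 50.0, 47.0], [0.6, 332.0, 196.0, 37.0, 29.0], [0.59, 346.0, 328.0, 38.0, 52.0], [0.16, 245.0, 152.0, 96.0, 104.0]]
side lamp [[0.8, 321.0, 225.0, 26.0, 33.0]]
expect mould [[187.69201821 273.93156374]] lamp [[321.60522541 221.31838739]]
top box2 [[0.56, 354.0, 261.0, 23.0, 39.0]]
top mould [[0.85, 367.0, 263.0, 38.0, 32.0], [0.81, 237.0, 110.0, 39.0, 31.0], [0.78, 404.0, 163.0, 33.0, 25.0]]
top lamp [[0.57, 291.0, 137.0, 25.0, 25.0], [0.27, 153.0, 182.0, 148.0, 119.0]]
expect mould [[368.37972886 264.48870904]] lamp [[289.64226906 137.72499223]]
[-0.6413827  -0.85819416 -0.06725623] 47.15
```

```bash
python3 -c "
from station import *
print(finish_job())"
```

```text
the job is handed in; nothing more can be done
None
```

I handed the job in at about 47 s: all three plates hang on their own screws, the box stack still stands behind the posts, the green mould is upright on top of it and the lamp hasn't moved, by my last camera checks; the hand-in gave no verdict.

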